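# Bay the used-pickle jar and leave its cap a quarter turn slack

### The arm

A 6-joint arm with a two-finger parallel gripper is mounted at the origin on the work surface. World frame = base frame: x ahead of the robot, y to its left, z up, the work surface at z = 0. Lengths are in m, angles in rad, forces in N, time in s.
With the tool pointing down it reaches from about 0.275 to 0.825 m from the base axis. Payload 5.2 kg.
Tool frame: the origin (TCP) lies midway between the tips of the shut fingers; the grasp point (between the pads) lies 19 mm behind it; z points along the fingers, y is the direction in which the jaws open and shut (so a half turn about z gives the same grasp; the last joint's range is limited). The gripper opens to 93 mm and grips with 3 to 60 N. Pads are 15 mm wide; open, the fingers measure 128 mm over their backs; the gripper's body (75 mm by 188 mm) begins 65 mm behind the grasp point.
Start: joints at [-1.334, 0.259, 1.535, -0, 1.348, -0.203], TCP at [0.234, -0.498, 0.219] pointing down, gripper open.
Joint ranges: [-3.14, 3.14], [-0.91, 2.08], [0.19, 2.58], [-1.22, 4.36], [0.22, 2.71], [-3.12, 3.12]. Speed limits (rad/s): [2.57, 2.57, 3.14, 3.14, 3.14, 3.14].

### API

Orientations are given as a rotation vector (axis times angle).
In Python, from station import * gives the robot as it stands. The module is installed in compiled form; this text tells all that it offers.
- The arm moves only by the tool drive_tool, never from a script. Its argument "increments" is a list of rows, each an object of numbers: "claw": the opening, from 0 (shut) to 1 (fully open); "tx", "ty", "tz": the shift along the tool's x, y, z each as a share of 0.5 m, from -1 to 1; "wx", "wy", "wz": the turn, a rotation vector about the tool's x, y, z each as a share of pi/2 rad, from -1 to 1. In form: [{"claw": .., "tx": .., "ty": .., "tz": .., "wx": .., "wy": .., "wz": ..}, ...]. A call has 1 to 20 rows; each row shifts and turns the pose as measured when the row begins, along the tool's axes as they then stand; what a row does not reach is not made up. A row lasts 1/8 s, in which the tool goes at most 62.5 mm and 10.7 degrees, less where a joint would pass 70% of its speed; a pose out of reach is approached as far as the arm can. A call with a number of a shift or a turn outside -1 to 1 is refused whole. A call with a gripper value outside its range is refused whole. The fingers move at their own pace and stop on an object; the grip force is fixed at half the most. Time passes only in rows, so rows that do not move let the fingers close. It gives the time, the measured TCP pose, the force and the opening at its end, in the units of the state.
- get_state(): the state, without advancing time (a new reading comes with each control period).
- camera(name): name is "side" or "top"; returns a dict with "frame" (400x640x3 uint8, red, green, blue), "fovy" (degrees; the focal length in pixels is half the picture's height over the tangent of half this angle, whatever the lens; pixels are square), "cx", "cy" (the principal point, pixels), "position" and "orientation" of the camera in the world. Camera axes: x right, y up, looking along -z (the intrinsics and any distortion apply to the point x, -y, -z); pixel columns grow to the right and rows downward; lengths in m; the calibration is good to about 2 mm. A picture is of the moment at which its call begins. There is no depth.
- close_job(): hands the job in, once; it reports no verdict.
The state is a dict: "time": time; "joint_pos": joint angles; "qd": joint speeds; "joint_torque": joint torques, N m; "position": TCP position; "tool_rot": TCP orientation; "wrist_force": force on the tool from outside, world axes, zero at the start; "ft_torque": the same for the moment, N m; "finger_gap": finger opening in m.
Only numpy, scipy, OpenCV 4.12 (cv2) and the standard library are available. Lean on these libraries where they do the work, as an engineer would, in place of code of your own. Each camera call takes 0.05 s, during which the arm holds its last target. There are 200 camera calls.

### The job

Push the grey crate with the jar of used pickle along the rollers, flat and upright, until it is fully home against the buffer in the green bay, which keeps it from twisting. Then screw the jar's blue cap down clockwise until it bottoms out, and back it off a quarter turn so that the jar can vent. Finish still gripping the cap there, without letting go, so that I can tape it, and leave the other things on the bench where they are.

Things in the scene. Friction and masses are not known exactly. Their poses are not given: they have to be found in the camera images.
- track: Aluminium roller track 460 mm long, 150 mm wide, fixed to the bench, turned up to 15 degrees. Origin: on the bench under it, z up; y runs along the track to the green bay. Side plates at x = -72 and +72 mm, y -235 to 225 mm, tops 70 mm above the bench. 14 free 24 mm rollers, tops at 55 mm. The crate's origin when fully home: x = 0, y = 130, z = 55 mm in this frame.
- bay_stop (a point): Centre of the face of the black rubber buffer on the bay's end plate, 80 mm above the bench, at y = 215 mm of the track; axes as the track's. The green bay: flared mouth 210 to 170 mm before this face, then parallel cheeks 125 mm apart up to it, tops 100 mm above the bench.
- crate: Grey crate on the rollers, 120 mm (x) by 170 mm (y, within 3 degrees of the track's y at the start) by 60 mm high, 4 mm walls; a white square jar, 72 by 72 mm, is packed in its middle and cannot turn in it. Jar shoulder 99 mm above the crate's underside. 0.5 to 0.85 kg in all. Origin: centre of the underside, z up. It must travel in +y; rolling takes 1 to 3 N.
- crate_rear (a point): Middle of the crate's rear (-y) end wall, where to push: 85 mm behind the crate's origin and 45 mm above its underside, 15 mm below the rim. Axes as the crate's.
- cap: Blue ribbed screw cap of the jar, 54 mm across, 24 mm tall, already started on the thread. Origin: centre of its underside, on the crate's vertical centre line, 103 mm above the crate's underside when bottomed. A white pointer on top lies along its own x axis; bottomed, it points to the black mark on the jar's shoulder (the crate's +x side). Grip it across from above, at any yaw.
- cap_thread (a joint): Angle of the cap on its thread in rad, relative to the jar: 0 = bottomed out (hard stop), growing as it is unscrewed, that is counter-clockwise seen from above. Thread drag about 0.1 N m; it stays where it is left. It rises 6 mm per turn (0.95 mm per rad) and is on the thread up to 5 rad.
- file: Flat file with a wooden handle, 310 mm long, lying on the bench on the robot's side of the track; leave it alone. Origin under it, 155 mm from the handle's end; y axis towards the tip.
- hammer: Hammer 250 mm long lying beyond the track; leave it alone. Origin under its middle, handle to -x.
- sparejar: Round jar with a white cap, 60 mm across and 100 mm tall, standing beyond the track; leave it alone. Origin: centre of the underside.
- phone: Black phone 72 by 150 by 9 mm lying on the bench; leave it alone. Origin: centre of the underside.
- benchblock: Steel bench block 80 by 80 by 24 mm; leave it alone. Origin: centre of the underside.
- charcoal: Black charcoal soldering block 70 by 130 by 32 mm; leave it alone. Origin: centre of the underside.
- dish: Small metal bowl 90 mm across and 28 mm tall; leave it alone. Origin: centre of the underside.
There are look-alikes about, which are no part of the job. Leave any turquoise look-alike of the crate alone.

How it is judged:
On the way, in this order (a step that is already met when the one before it is completed fails the run):
1. the crate is fully home in the bay, flat on the rollers, its cap not yet screwed down (y of crate in the frame of track between 0.123 and 0.138 m and z of crate in the frame of track between 0.049 and 0.061 m and angle between crate's own z axis and vertical below 0.05 rad and value of joint cap_thread above 1 rad), for 0.2 s.
2. the cap is screwed down until it bottoms out, the crate still home (y of crate in the frame of track between 0.123 and 0.138 m and z of crate in the frame of track between 0.049 and 0.061 m and angle between crate's own z axis and vertical below 0.05 rad and value of joint cap_thread below 0.08 rad), for 0.1 s.
At the end, for the whole second after the job is handed in: Crate still home in the bay (within 7 mm along the track, flat on the rollers); cap standing still a quarter turn (90 degrees, give or take 17) back from bottomed out; the fingers still grip it (over 4 N) when the program ends and through the second after (y of crate in the frame of track between 0.123 and 0.138 m and z of crate in the frame of track between 0.049 and 0.061 m and angle between crate's own z axis and vertical below 0.05 rad and value of joint cap_thread between 1.271 and 1.871 rad and velocity of joint cap_thread between -0.1 and 0.1 rad/s and contact force between the fingers and cap above 4 N and distance between the grasp point and cap below 0.05 m and linear speed of crate below 0.02 m/s); the arm keeps its last pose, push and grip.
It fails at once if the crate was tipped or lifted off the rollers (angle between crate's own z axis and vertical above 0.15 rad or z of crate in the frame of track above 0.072 m).
It fails at once if another thing on the bench was disturbed (moved more than 30 mm) (distance of any of file, hammer, sparejar, phone, benchblock, charcoal, dish from where it was at the start of the episode above 0.03 m).
It also fails if it takes over 64 s, if anything falls off the work surface, if the arm or the gripper's body presses on something with over 40 N, if the wrist force passes 120 N, or if a joint passes its speed limit or range.

## Working session

There is one attempt and no reset: what is moved stays moved. The work goes in short steps, Python scripts to look and compute and a tool call to move; the robot and the scene stay as the last step left them, time stands still between calls to the robot, and variables do not carry over. Pictures are saved under pics/ and viewed, about 8 in all and at most 12, crops included, and the job is handed in when it is done.

Besides the shell and the picture viewer there is one more tool, called after "Request:" by a JSON object that holds its "op" and its "data", one argument or row to a line. drive_tool: Moves the arm, as the interface text tells. Shift numbers are shares of 0.5 m and turn numbers shares of pi/2 rad, none past 1 either way. Its arguments: {"type":"object","properties":{"increments":{"type":"array","items":{"type":"object","properties":{"claw":{"type":"number"},"tx":{"type":"number"},"ty":{"type":"number"},"tz":{"type":"number"},"wx":{"type":"number"},"wy":{"type":"number"},"wz":{"type":"number"}}}}},"required":["increments"]}

```bash
mkdir -p pics
cat > h.py <<'E'
from station import *
import numpy as np, cv2
from scipy.spatial.transform import Rotation as R
def rot(o):
    o=np.array(o,float)
    if o.shape==(3,3): return o
    return R.from_rotvec(o).as_matrix() if o.size==3 else R.from_quat(o).as_matrix()
def f(c): return c["frame"].shape[0]/2/np.tan(np.radians(c["fovy"])/2)
def ray(c,u,v):
    d=np.array([(u-c["cx"])/f(c),-(v-c["cy"])/f(c),-1.]); return np.array(c["position"]),rot(c["orientation"])@d
def plane(c,u,v,z):
    p,d=ray(c,u,v); return p+d*(z-p[2])/d[2]
def proj(c,P):
    q=rot(c["orientation"]).T@(np.array(P)-c["position"]); return c["cx"]-f(c)*q[0]/q[2], c["cy"]+f(c)*q[1]/q[2]
def save(n,c,box=None,s=1):
    im=c["frame"][:,:,::-1]
    if box: im=im[box[1]:box[3],box[0]:box[2]]
    cv2.imwrite("pics/"+n,cv2.resize(im,None,fx=s,fy=s,interpolation=cv2.INTER_CUBIC))
E
python3 - <<'E'
from h import *
for n in("top","side"):
    c=camera(n); save(n+"0.png",c); print({k:v for k,v in c.items() if k!="frame"}); np.save(n+"0.npy",c,allow_pickle=True)
print(get_state())
E
```

```text
{'fovy': 43.19158449361136, 'cx': 311.3512138009705, 'cy': 199.31135499257357, 'position': array([ 0.30234622, -0.01315168,  1.6195916 ]), 'orientation': array([ 0.09818409, -0.07539213, -1.58307751])}
{'fovy': 43.50451836797379, 'cx': 312.51611902947946, 'cy': 207.9330874504926, 'position': array([ 0.39324282, -1.27079428,  0.86775171]), 'orientation': array([ 1.04367656, -0.03199491, -0.04764614])}
{'time': 0.1, 'joint_pos': array([-1.33382817e+00,  2.59285474e-01,  1.53594364e+00, -1.51085736e-05,
        1.34800889e+00, -2.02809368e-01]), 'qd': array([ 0.00062953,  0.00073431, -0.00299596, -0.00137922,  0.00026185,
       -0.0003366 ]), 'joint_torque': array([ 2.57044921e-03, -4.38213837e+01, -2.84640813e+01,  7.20532984e-02,
        3.62392736e-02, -5.20075264e-05]), 'position': array([ 0.23405189, -0.49718102,  0.21790462]), 'tool_rot': array([-3.06434210e+00, -6.84893885e-01,  6.72427824e-05]), 'wrist_force': array([0.48355476, 0.51956565, 0.44894796]), 'ft_torque': array([-0.02058023, -0.00984469,  0.03412874]), 'finger_gap': 0.09285588695310064}
```

View pics/top0.png

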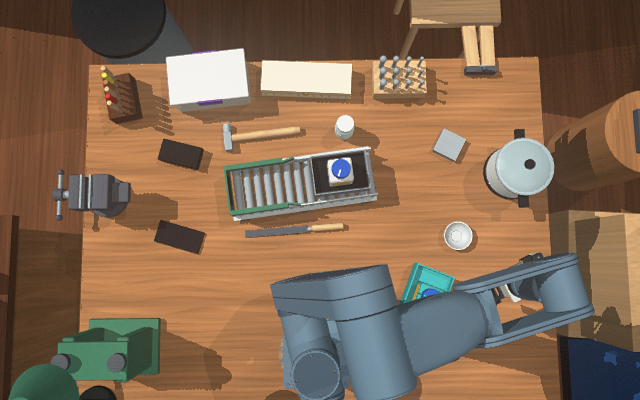

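View pics/side0.png

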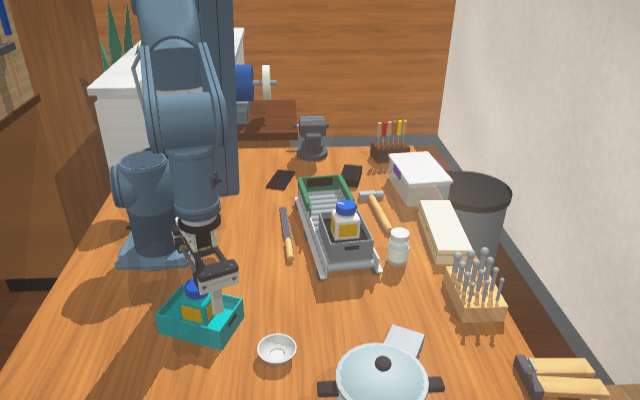

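The top view shows the grey crate with a blue cap on the roller track at about (340,170), with the green bay to its left (230–290, 160–215). The turquoise look-alike is at (430,285), under the gripper. The grey crate on the rollers fits the description, so I'll confirm it in a crop.

Run:
```python
from h import *
c=np.load("top0.npy",allow_pickle=True).item(); s=np.load("side0.npy",allow_pickle=True).item()
save("crop_top.png",c,(215,135,395,230),4.4); save("crop_side.png",s,(280,165,400,285),5)
for n,k,box in(("top",c,(300,140,385,205)),("side",s,(300,180,390,280))):
    hsv=cv2.cvtColor(k["frame"],cv2.COLOR_RGB2HSV)
    m=cv2.inRange(hsv,(105,120,60),(128,255,255)); q=np.zeros_like(m); q[box[1]:box[3],box[0]:box[2]]=m[box[1]:box[3],box[0]:box[2]]
    ct=max(cv2.findContours(q,0,2)[0],key=cv2.contourArea); print(n,cv2.boundingRect(ct),cv2.minEnclosingCircle(ct),cv2.contourArea(ct))
```

```text
top (332, 159, 18, 19) ((340.4375, 168.1875), 9.373016357421875) 246.5
side (336, 199, 20, 17) ((345.5, 207.0), 9.962529182434082) 219.0
```

View pics/crop_top.png

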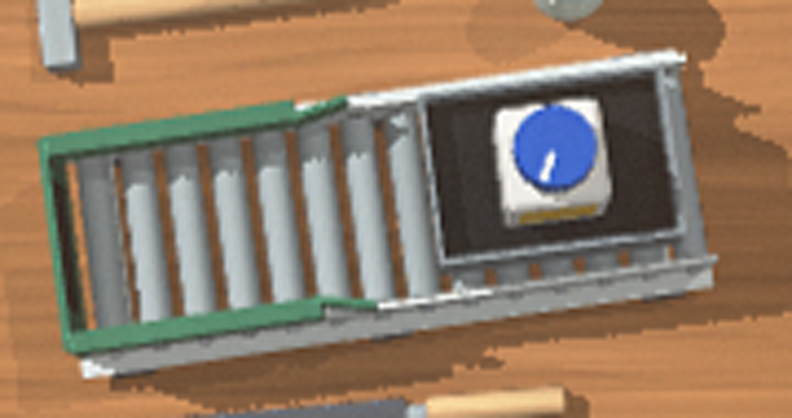

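View pics/crop_side.png

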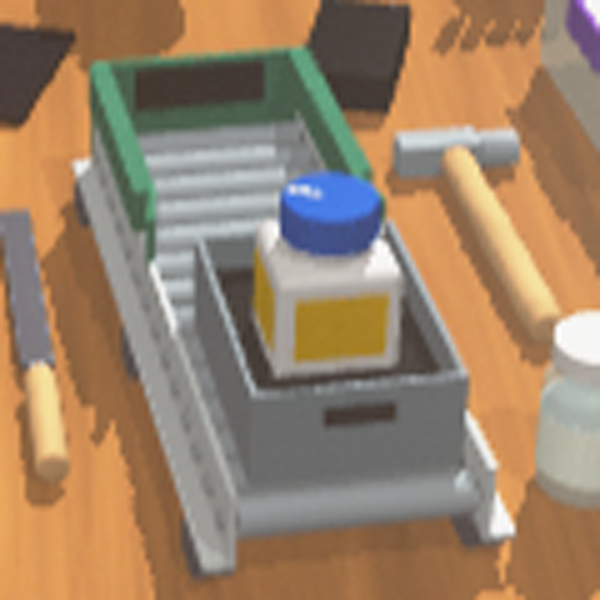

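The crops confirm it. In the top crop the grey crate is at (425–685, 65–265), with its cap centre at (555,148) and a white pointer running to (543,178). The bay end is at crop x of about 50.

Run:
```python
from h import *
c=np.load("top0.npy",allow_pickle=True).item(); s=np.load("side0.npy",allow_pickle=True).item()
T=lambda a,b,z: plane(c,215+(a+.5)/4.4-.5,135+(b+.5)/4.4-.5,z)
S=lambda a,b,z: plane(s,280+(a+.5)/5-.5,165+(b+.5)/5-.5,z)
A=[("farR",685,55,.07),("nearR",715,260,.07),("bayFL",42,143,.1),("bayNL",67,352,.1),("cap",554,148,.055+.1295),("ptr",543,178,.1845),("crFL",422,100,.115),("crNL",443,263,.115),("crFR",660,70,.115),("crNR",684,233,.115)]
P={n:T(a,b,z) for n,a,b,z in A}
for n in P: print(n,P[n].round(4))
for n,a,b,z in[("NL",245,385,.115),("NR",468,372,.115),("FL",198,240,.115),("bayL",92,65,.1),("bayR",302,50,.1)]: print("side",n,S(a,b,z).round(4))
ang=lambda v: np.degrees(np.arctan2(-v[0],v[1]))
print("yaw plates far/near",ang(T(345,100,.07)-P["farR"]),ang(T(380,300,.07)-P["nearR"]),"bay", ang(T(295,103,.1)-P["bayFL"]),ang(T(320,312,.1)-P["bayNL"]))
print("crate",ang(P["crFL"]-P["crFR"]),ang(P["crNL"]-P["crNR"]), sum(P[k] for k in("crFL","crNL","crFR","crNR"))/4)
v=P["ptr"]-P["cap"];print("ptr",np.degrees(np.arctan2(v[1],v[0])))
# cap stereo: centre of top from side
print("cap side", plane(s,345.5,207,.055+.117))
```

```text
farR [ 0.635  -0.1777  0.07  ]
nearR [ 0.4885 -0.1948  0.07  ]
bayFL [0.5738 0.2729 0.1   ]
bayNL [0.4279 0.2548 0.1   ]
cap [ 0.55   -0.0785  0.1845]
ptr [ 0.5303 -0.0709  0.1845]
crFL [0.5969 0.0084 0.115 ]
crNL [ 0.4838 -0.0045  0.115 ]
crFR [ 0.6152 -0.1555  0.115 ]
crNR [ 0.5019 -0.169   0.115 ]
side NL [ 0.5001 -0.1597  0.115 ]
side NR [ 0.6215 -0.1531  0.115 ]
side FL [ 0.485  -0.0067  0.115 ]
side bayL [0.4302 0.2545 0.1   ]
side bayR [0.5753 0.2706 0.1   ]
yaw plates far/near 6.7279720260850775 5.996970771231156 bay -171.80359651036193 -171.81541402661705
crate 6.367433401351527 6.284152294046343 [ 0.54944785 -0.08013826  0.115     ]
ptr 159.01911169546148
cap side [ 0.55286565 -0.07561323  0.172     ]
```

Request:
{"op": "drive_tool", "data": {
  "increments": [
    {"claw": 1, "tz": -0.1},
    {"claw": 0, "wz": -0.115},
    {"claw": 0, "wz": -0.115},
    {"claw": 0, "wz": -0.115},
    {"claw": 0, "wz": -0.115},
    {"claw": 0, "wz": -0.115},
    {"claw": 0, "wz": -0.115},
    {"claw": 0, "wz": -0.115}
  ]
}}

```text
invalid input
```

```bash
cat >> h.py <<'E'
yd=np.array([-.129,.992,0]); xd=np.array([.992,.129,0]); O=np.array([.5315,.047,0])
def go(P,psi):
    "shift (shares) in tool axes to world point P, turn share about tool z to jaw angle psi deg"
    s=get_state(); M=rot(s["tool_rot"]); d=np.array(P)-s["position"]; a=np.degrees(np.arctan2(M[1,1],M[0,1]))
    e=(psi-a+90)%180-90
    t=s["position"]-O
    print("t",s["time"],"pos",s["position"].round(4),"trackxy",(t@xd).round(4),(t@yd).round(4),"jaw",a.round(2),"down",M[:,2].round(3),"j6",s["joint_pos"][5].round(3),"gap",round(s["finger_gap"],4))
    print("F",np.round(s["wrist_force"],2),"Tq",np.round(s["ft_torque"],2)); print("shift shares",(M.T@d/.5).round(3),"wz",round(-e/90,3))
E
python3 -c "
from h import *
go([.5645,-.199,.25],7.4)"
```

```text
t 0.1 pos [ 0.2341 -0.4972  0.2179] trackxy -0.3653 -0.5015 jaw -64.8 down [-0.     0.002 -1.   ] j6 -0.203 gap 0.0929
F [0.48 0.52 0.45] Tq [-0.02 -0.01  0.03]
shift shares [ 0.852 -0.258 -0.064] wz -0.802
```

Request:
{"op": "drive_tool", "data": {
  "increments": [
    {"claw": 1, "tx": 0, "ty": 0, "tz": -0.1, "wx": 0, "wy": 0, "wz": 0},
    {"claw": 0, "tx": 0, "ty": 0, "tz": 0, "wx": 0, "wy": 0, "wz": -0.115},
    {"claw": 0, "tx": 0, "ty": 0, "tz": 0, "wx": 0, "wy": 0, "wz": -0.115},
    {"claw": 0, "tx": 0, "ty": 0, "tz": 0, "wx": 0, "wy": 0, "wz": -0.115},
    {"claw": 0, "tx": 0, "ty": 0, "tz": 0, "wx": 0, "wy": 0, "wz": -0.115},
    {"claw": 0, "tx": 0, "ty": 0, "tz": 0, "wx": 0, "wy": 0, "wz": -0.115},
    {"claw": 0, "tx": 0, "ty": 0, "tz": 0, "wx": 0, "wy": 0, "wz": -0.115},
    {"claw": 0, "tx": 0, "ty": 0, "tz": 0, "wx": 0, "wy": 0, "wz": -0.115}
  ]
}}

```text
time: 1.1
position: [0.2335, -0.4948, 0.2653]
tool_rot: [-2.014, -2.4, -0.01]
wrist_force: [0.8, -0.1, -0.2]
finger_gap: 0.0276
```

```bash
python3 -c "
from h import *
go([.5645,-.199,.25],7.4)"
```

```text
t 1.1 pos [ 0.2335 -0.4948  0.2653] trackxy -0.3655 -0.4991 jaw 9.98 down [-0.002  0.01  -1.   ] j6 -1.508 gap 0.0276
F [ 0.78 -0.1  -0.19] Tq [-0.07 -0.07  0.01]
shift shares [0.468 0.755 0.035] wz 0.029
```

Request:
{"op": "drive_tool", "data": {
  "increments": [
    {"claw": 0, "tx": 0.05, "ty": 0.09, "tz": 0, "wx": 0, "wy": 0, "wz": 0.025},
    {"claw": 0, "tx": 0.058, "ty": 0.094, "tz": 0, "wx": 0, "wy": 0, "wz": 0},
    {"claw": 0, "tx": 0.058, "ty": 0.094, "tz": 0, "wx": 0, "wy": 0, "wz": 0},
    {"claw": 0, "tx": 0.058, "ty": 0.094, "tz": 0, "wx": 0, "wy": 0, "wz": 0},
    {"claw": 0, "tx": 0.058, "ty": 0.094, "tz": 0, "wx": 0, "wy": 0, "wz": 0},
    {"claw": 0, "tx": 0.058, "ty": 0.094, "tz": 0, "wx": 0, "wy": 0, "wz": 0},
    {"claw": 0, "tx": 0.058, "ty": 0.094, "tz": 0, "wx": 0, "wy": 0, "wz": 0},
    {"claw": 0, "tx": 0.05, "ty": 0.08, "tz": 0, "wx": 0, "wy": 0, "wz": 0},
    {"claw": 0, "tx": 0, "ty": 0, "tz": 0, "wx": 0, "wy": 0, "wz": 0}
  ]
}}

```text
time: 2.22
position: [0.5739, -0.2129, 0.2622]
tool_rot: [-2.058, -2.352, -0.011]
wrist_force: [-0.7, 0.2, 0.3]
finger_gap: 0.0005
```

```bash
python3 -c "
from h import *
go([.5645,-.199,.094],7.4)"
```

```text
t 2.225 pos [ 0.5739 -0.2129  0.2622] trackxy 0.0085 -0.2633 jaw 7.65 down [-0.008  0.016 -1.   ] j6 -0.677 gap 0.0005
F [-0.66  0.17  0.31] Tq [ 0.02 -0.07  0.  ]
shift shares [ 0.024 -0.013  0.337] wz 0.003
```

Request:
{"op": "drive_tool", "data": {
  "increments": [
    {"claw": 0, "tx": 0, "ty": -0.016, "tz": 0.05, "wx": -0.004, "wy": -0.011, "wz": 0},
    {"claw": 0, "tx": 0, "ty": 0, "tz": 0.095, "wx": 0, "wy": 0, "wz": 0},
    {"claw": 0, "tx": 0, "ty": 0, "tz": 0.095, "wx": 0, "wy": 0, "wz": 0},
    {"claw": 0, "tx": 0, "ty": 0, "tz": 0.08, "wx": 0, "wy": 0, "wz": 0},
    {"claw": 0, "tx": 0, "ty": 0, "tz": 0, "wx": 0, "wy": 0, "wz": 0}
  ]
}}

```text
time: 2.85
position: [0.5622, -0.2166, 0.0977]
tool_rot: [2.069, 2.363, -0.004]
wrist_force: [0.2, 0.7, 0.3]
finger_gap: 0.0004
```

```bash
python3 -c "
from h import *
go(O-.235*yd+[0,0,.094],7.4)
c=camera('side'); save('s1.png',c,(270,130,430,290),3.7)"
```

```text
t 2.85 pos [ 0.5622 -0.2166  0.0977] trackxy -0.0035 -0.2655 jaw 7.6 down [-0.001 -0.002 -1.   ] j6 -0.682 gap 0.0004
F [0.23 0.74 0.27] Tq [-0.06 -0.08 -0.01]
shift shares [0.061 0.007 0.007] wz 0.002
```

View pics/s1.png

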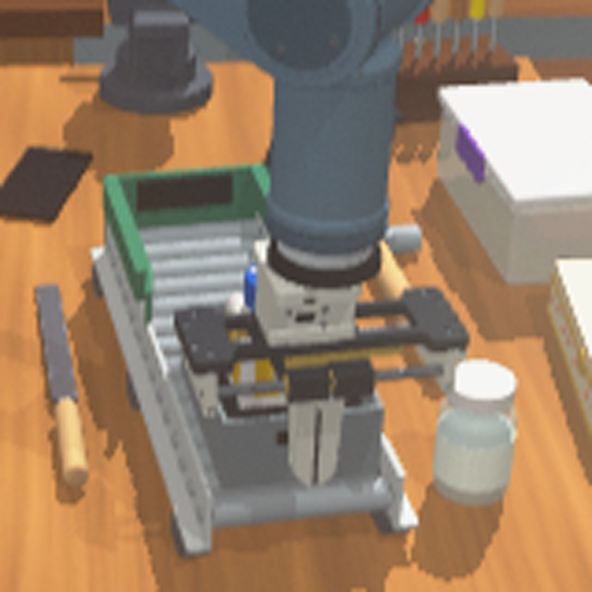

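The fingers are centred behind the crate's rear wall (fingers at (315,430), wall at (210–380, 400–490)). I'll start with a gentle push.

Request:
{"op": "drive_tool", "data": {
  "increments": [
    {"claw": 0, "tx": 0.03, "ty": 0.007, "tz": 0, "wx": 0, "wy": 0, "wz": 0.002},
    {"claw": 0, "tx": 0.03, "ty": 0, "tz": 0, "wx": 0, "wy": 0, "wz": 0},
    {"claw": 0, "tx": 0.025, "ty": 0, "tz": 0, "wx": 0, "wy": 0, "wz": 0},
    {"claw": 0, "tx": 0.025, "ty": 0, "tz": 0, "wx": 0, "wy": 0, "wz": 0},
    {"claw": 0, "tx": 0.025, "ty": 0, "tz": 0, "wx": 0, "wy": 0, "wz": 0},
    {"claw": 0, "tx": 0.025, "ty": 0, "tz": 0, "wx": 0, "wy": 0, "wz": 0},
    {"claw": 0, "tx": 0.025, "ty": 0, "tz": 0, "wx": 0, "wy": 0, "wz": 0},
    {"claw": 0, "tx": 0.025, "ty": 0, "tz": 0, "wx": 0, "wy": 0, "wz": 0}
  ]
}}

```text
time: 3.9
position: [0.5561, -0.1092, 0.1059]
tool_rot: [2.062, 2.347, -0.002]
wrist_force: [-1.0, -3.4, 0.4]
finger_gap: 0.0003
```

```bash
python3 -c "
from h import *
go(O+.03*yd+[0,0,.096],7.4)"
```

```text
t 3.9 pos [ 0.5561 -0.1092  0.1059] trackxy 0.0043 -0.1581 jaw 7.4 down [ 0.012 -0.012 -1.   ] j6 -0.512 gap 0.0003
F [-1.01 -3.36  0.43] Tq [-0.5   0.02 -0.05]
shift shares [ 0.376 -0.009  0.015] wz 0.0
```

Request:
{"op": "drive_tool", "data": {
  "increments": [
    {"claw": 0, "tx": 0.025, "ty": -0.005, "tz": 0.01, "wx": 0.006, "wy": 0.008, "wz": 0},
    {"claw": 0, "tx": 0.025, "ty": -0.003, "tz": 0.007, "wx": 0, "wy": 0, "wz": 0},
    {"claw": 0, "tx": 0.025, "ty": -0.002, "tz": 0.005, "wx": 0, "wy": 0, "wz": 0},
    {"claw": 0, "tx": 0.025, "ty": -0.002, "tz": 0.003, "wx": 0, "wy": 0.001, "wz": 0},
    {"claw": 0, "tx": 0.025, "ty": -0.002, "tz": 0.003, "wx": 0.001, "wy": 0.001, "wz": 0},
    {"claw": 0, "tx": 0.025, "ty": -0.002, "tz": 0.003, "wx": 0.001, "wy": 0.001, "wz": 0}
  ]
}}

```text
time: 4.65
position: [0.5425, -0.0355, 0.0922]
tool_rot: [2.069, 2.355, 0.004]
wrist_force: [1.7, -5.7, 4.7]
finger_gap: 0.0008
```

```bash
python3 -c "
from h import *
go(O+.03*yd+[0,0,.096],7.4)
c=camera('side'); save('s2.png',c,(270,130,430,290),3.7)"
```

```text
t 4.65 pos [ 0.5425 -0.0355  0.0922] trackxy 0.0002 -0.0833 jaw 7.41 down [ 0.007 -0.003 -1.   ] j6 -0.399 gap 0.0008
F [ 1.66 -5.69  4.71] Tq [-0.97 -0.29  0.09]
shift shares [ 0.226 -0.    -0.008] wz 0.0
```

View pics/s2.png

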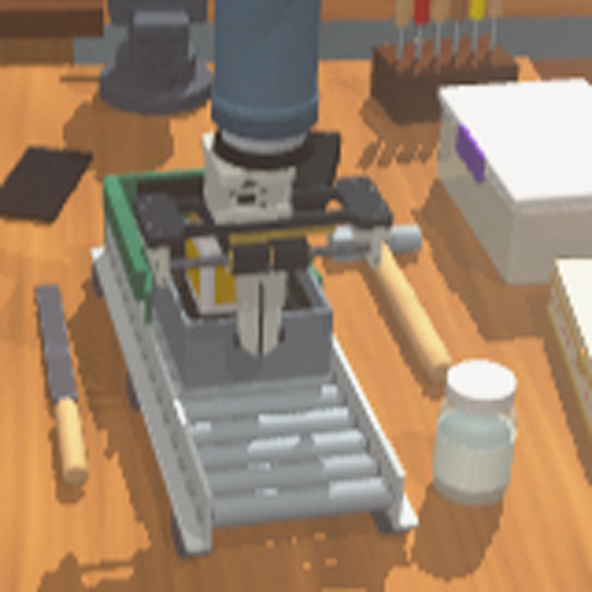

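The crate is straight and level at (180–330, 300–385), with its nose in the bay mouth. I'll keep going.

Request:
{"op": "drive_tool", "data": {
  "increments": [
    {"claw": 0, "tx": 0.025, "ty": 0, "tz": -0.004, "wx": 0.004, "wy": 0.001, "wz": 0},
    {"claw": 0, "tx": 0.025, "ty": -0.001, "tz": 0.001, "wx": 0, "wy": 0.001, "wz": 0},
    {"claw": 0, "tx": 0.025, "ty": -0.001, "tz": 0.002, "wx": 0, "wy": 0.001, "wz": 0},
    {"claw": 0, "tx": 0.025, "ty": -0.001, "tz": 0.002, "wx": 0, "wy": 0.001, "wz": 0},
    {"claw": 0, "tx": 0.025, "ty": -0.001, "tz": 0.002, "wx": 0, "wy": 0.001, "wz": 0},
    {"claw": 0, "tx": 0.025, "ty": -0.001, "tz": 0.002, "wx": 0, "wy": 0.001, "wz": 0}
  ]
}}

```text
time: 5.45
position: [0.5277, 0.046, 0.0887]
tool_rot: [-2.067, -2.353, -0.007]
wrist_force: [1.7, -1.6, 1.1]
finger_gap: 0.001
```

```bash
python3 -c "
from h import *
go(O+.037*yd+[0,0,.096],7.4)"
```

```text
t 5.45 pos [0.5277 0.046  0.0887] trackxy -0.0039 -0.0005 jaw 7.4 down [-0.004  0.01  -1.   ] j6 -0.265 gap 0.001
F [ 1.74 -1.64  1.11] Tq [-0.45 -0.33 -0.04]
shift shares [ 0.075  0.008 -0.014] wz 0.0
```

Request:
{"op": "drive_tool", "data": {
  "increments": [
    {"claw": 0, "tx": 0.018, "ty": 0.002, "tz": -0.005, "wx": -0.001, "wy": -0.005, "wz": 0},
    {"claw": 0, "tx": 0.015, "ty": 0.002, "tz": -0.002, "wx": 0, "wy": 0, "wz": 0},
    {"claw": 0, "tx": 0.012, "ty": 0.001, "tz": 0, "wx": 0, "wy": 0, "wz": 0},
    {"claw": 0, "tx": 0.01, "ty": 0, "tz": 0, "wx": 0, "wy": 0, "wz": 0}
  ]
}}

```text
time: 5.95
position: [0.524, 0.0765, 0.0913]
tool_rot: [-2.068, -2.356, 0.004]
wrist_force: [0.1, -2.4, 0.2]
finger_gap: 0.0
```

```bash
python3 -c "
from h import *
go(O+.037*yd+[0,0,.096],7.4)"
```

```text
t 5.95 pos [0.524  0.0765 0.0913] trackxy -0.0036 0.0302 jaw 7.47 down [-0.007  0.002 -1.   ] j6 -0.199 gap 0.0
F [ 0.06 -2.37  0.19] Tq [-0.43 -0.1  -0.04]
shift shares [ 0.014  0.007 -0.01 ] wz 0.001
```

Request:
{"op": "drive_tool", "data": {
  "increments": [
    {"claw": 0, "tx": 0.008, "ty": 0, "tz": 0, "wx": 0, "wy": 0, "wz": 0},
    {"claw": 0, "tx": 0.008, "ty": 0, "tz": 0, "wx": 0, "wy": 0, "wz": 0}
  ]
}}

```text
time: 6.2
position: [0.5236, 0.0797, 0.0914]
tool_rot: [2.07, 2.364, -0.015]
wrist_force: [-0.6, -25.0, 0.3]
finger_gap: 0.0004
```

Request:
{"op": "drive_tool", "data": {
  "increments": [
    {"claw": 0, "tx": 0.008, "ty": 0, "tz": 0, "wx": 0, "wy": 0, "wz": 0}
  ]
}}

```text
time: 6.32
position: [0.5236, 0.0795, 0.0915]
tool_rot: [2.065, 2.36, -0.023]
wrist_force: [-0.6, -17.5, 0.0]
finger_gap: 0.0003
```

Request:
{"op": "drive_tool", "data": {
  "increments": [
    {"claw": 0, "tx": 0.008, "ty": 0, "tz": 0, "wx": 0, "wy": 0, "wz": 0}
  ]
}}

```text
time: 6.45
position: [0.5236, 0.0793, 0.0915]
tool_rot: [2.062, 2.357, -0.03]
wrist_force: [1.2, -17.0, 0.8]
finger_gap: 0.0006
```

```bash
python3 -c "
from h import *
go(O+.037*yd+[0,0,.096],7.4)"
```

```text
t 6.45 pos [0.5236 0.0793 0.0915] trackxy -0.0036 0.0331 jaw 7.63 down [-0.005 -0.021 -1.   ] j6 -0.166 gap 0.0006
F [  1.24 -16.97   0.83] Tq [-2.82 -0.09  0.05]
shift shares [ 0.008  0.007 -0.009] wz 0.003
```

It's firm against the buffer at 17–25 N. I'll retreat slowly, rise, and look.

Request:
{"op": "drive_tool", "data": {
  "increments": [
    {"claw": 0, "tx": 0, "ty": 0, "tz": 0, "wx": 0, "wy": 0, "wz": 0},
    {"claw": 0, "tx": -0.02, "ty": 0, "tz": 0, "wx": 0, "wy": 0, "wz": 0},
    {"claw": 0, "tx": -0.06, "ty": 0, "tz": 0, "wx": 0, "wy": 0.01, "wz": 0},
    {"claw": 0, "tx": -0.06, "ty": 0, "tz": -0.02, "wx": 0, "wy": 0, "wz": 0},
    {"claw": 0, "tx": -0.06, "ty": 0, "tz": -0.1, "wx": 0, "wy": 0, "wz": 0},
    {"claw": 1, "tx": -0.06, "ty": 0, "tz": -0.12, "wx": 0, "wy": 0, "wz": 0},
    {"claw": 1, "tx": -0.06, "ty": 0, "tz": -0.12, "wx": 0, "wy": 0, "wz": 0},
    {"claw": 1, "tx": -0.1, "ty": 0, "tz": 0, "wx": 0, "wy": 0, "wz": 0},
    {"claw": 1, "tx": -0.1, "ty": 0, "tz": 0, "wx": 0, "wy": 0, "wz": 0},
    {"claw": 1, "tx": 0, "ty": 0, "tz": 0, "wx": 0, "wy": 0, "wz": 0}
  ]
}}

```text
time: 7.7
position: [0.5608, -0.1818, 0.2709]
tool_rot: [-2.065, -2.363, 0.004]
wrist_force: [0.0, 0.7, 0.0]
finger_gap: 0.0462
```

Run:
```python
from h import *
go([.515,.176,.25],114)
for n,b in(("top",(200,120,330,230)),("side",(280,140,400,260))):
    c=camera(n); save(n+"3.png",c,b,5); np.save(n+"3.npy",c,allow_pickle=True)
```

```text
t 7.7 pos [ 0.5608 -0.1818  0.2709] trackxy -0.0004 -0.2308 jaw 7.72 down [-0.004  0.    -1.   ] j6 -0.636 gap 0.0462
F [0.04 0.66 0.04] Tq [-0.01 -0.12  0.  ]
shift shares [0.721 0.006 0.042] wz 0.819
```

View pics/top3.png

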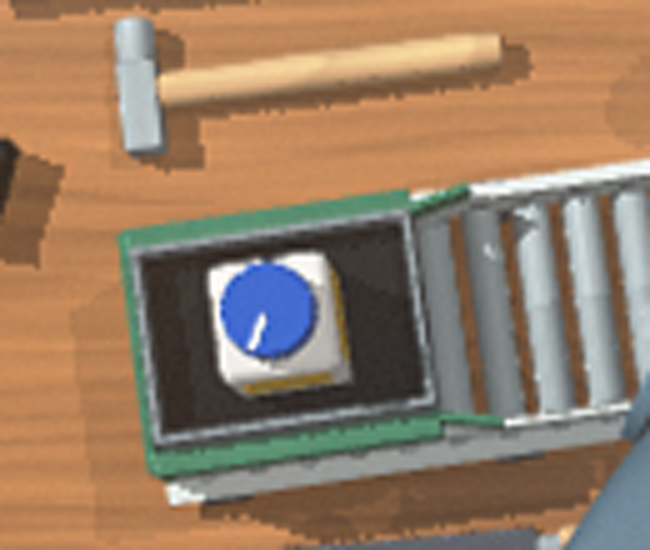

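The crate is seated in the green bay against the end plate. The cap centre is at crop (268,311), and the pointer tip is at (253,352).

Run:
```python
from h import *
c=np.load("top3.npy",allow_pickle=True).item(); s=np.load("side3.npy",allow_pickle=True).item()
def blob(k,box,lo,hi):
    m=cv2.inRange(cv2.cvtColor(k["frame"],cv2.COLOR_RGB2HSV),lo,hi); q=np.zeros_like(m); a,b,d,e=box; q[b:e,a:d]=m[b:e,a:d]
    return max(cv2.findContours(q,0,2)[0],key=cv2.contourArea)
t=blob(c,(240,165,270,200),(105,120,60),(128,255,255)); (u,v),r=cv2.minEnclosingCircle(t); x,y,w,h=cv2.boundingRect(t)
print("top",u,v,r,(x,y,w,h),plane(c,u,v,.182))
b=blob(s,(300,150,400,240),(105,120,60),(128,255,255)); x,y,w,h=cv2.boundingRect(b); print("side",(x,y,w,h),plane(s,x+w/2-.5,y+h/2-.5,.173))
T=lambda a,b,z: plane(c,200+(a+.5)/5-.5,120+(b+.5)/5-.5,z)
C=T(268,311,.1845);p=T(253,352,.1845)-C;print(C,"ptr",np.degrees(np.arctan2(p[1],p[0])))
cr=[T(*q,.115) for q in((135,250),(157,440),(408,213),(433,402))];m=sum(cr)/4;print("crate",m,"y",(m-O)@yd,[q.round(3) for q in cr])
go([C[0],C[1],.25],114)
```

```text
top 253.06362915039062 181.70909118652344 9.338081359863281 (244, 173, 19, 19) [0.51519979 0.17378286 0.182     ]
side (318, 165, 16, 10) [0.51565287 0.16243247 0.173     ]
[0.51455965 0.17306527 0.1845    ] ptr 159.92586926968406
crate [0.51566328 0.1729195  0.115     ] y 0.1269550790978966 [array([0.563, 0.263, 0.115]), array([0.448, 0.249, 0.115]), array([0.583, 0.097, 0.115]), array([0.468, 0.083, 0.115])]
t 7.8 pos [ 0.5604 -0.1785  0.2707] trackxy -0.0005 -0.2274 jaw 7.87 down [-0.005  0.002 -1.   ] j6 -0.635 gap 0.0538
F [0.58 0.55 0.05] Tq [-0.03 -0.1   0.  ]
shift shares [0.709 0.006 0.043] wz 0.821
```

Request:
{"op": "drive_tool", "data": {
  "increments": [
    {"claw": 1, "tx": 0.09, "ty": 0.001, "tz": 0, "wx": 0, "wy": 0, "wz": 0},
    {"claw": 1, "tx": 0.11, "ty": 0.001, "tz": 0, "wx": 0, "wy": 0, "wz": 0},
    {"claw": 1, "tx": 0.11, "ty": 0.001, "tz": 0, "wx": 0, "wy": 0, "wz": 0},
    {"claw": 1, "tx": 0.11, "ty": 0.001, "tz": 0, "wx": 0, "wy": 0, "wz": 0},
    {"claw": 1, "tx": 0.11, "ty": 0.001, "tz": 0, "wx": 0, "wy": 0, "wz": 0},
    {"claw": 1, "tx": 0.11, "ty": 0.001, "tz": 0, "wx": 0, "wy": 0, "wz": 0},
    {"claw": 1, "tx": 0.05, "ty": 0, "tz": 0, "wx": 0, "wy": 0, "wz": 0},
    {"claw": 1, "tx": 0, "ty": 0, "tz": 0, "wx": 0, "wy": 0, "wz": -0.1},
    {"claw": 1, "tx": 0, "ty": 0, "tz": 0, "wx": 0, "wy": 0, "wz": -0.1},
    {"claw": 1, "tx": 0, "ty": 0, "tz": 0, "wx": 0, "wy": 0, "wz": -0.1},
    {"claw": 1, "tx": 0, "ty": 0, "tz": 0, "wx": 0, "wy": 0, "wz": -0.1},
    {"claw": 1, "tx": 0, "ty": 0, "tz": 0, "wx": 0, "wy": 0, "wz": -0.1},
    {"claw": 1, "tx": 0, "ty": 0, "tz": 0, "wx": 0, "wy": 0, "wz": -0.1},
    {"claw": 1, "tx": 0, "ty": 0, "tz": 0, "wx": 0, "wy": 0, "wz": -0.1},
    {"claw": 1, "tx": 0, "ty": 0, "tz": 0, "wx": 0, "wy": 0, "wz": -0.1},
    {"claw": 1, "tx": 0, "ty": 0, "tz": 0, "wx": 0, "wy": 0, "wz": -0.1},
    {"claw": 1, "tx": 0, "ty": 0, "tz": 0, "wx": 0, "wy": 0, "wz": -0.1},
    {"claw": 1, "tx": 0, "ty": 0, "tz": 0, "wx": 0, "wy": 0, "wz": 0}
  ]
}}

```text
time: 10.05
position: [0.4901, 0.2037, 0.2699]
tool_rot: [0.353, -3.104, -0.031]
wrist_force: [0.4, 0.7, 0.1]
finger_gap: 0.0933
```

```bash
python3 -c "
from h import *
go([.515,.1735,.22],97.4)"
```

```text
t 10.05 pos [0.4901 0.2037 0.2699] trackxy -0.0208 0.1608 jaw 102.98 down [-0.02   0.018 -1.   ] j6 -1.631 gap 0.0933
F [0.4  0.67 0.13] Tq [ 0.08 -0.14  0.01]
shift shares [-0.036 -0.072  0.098] wz 0.062
```

Request:
{"op": "drive_tool", "data": {
  "increments": [
    {"claw": 1, "tx": -0.035, "ty": -0.07, "tz": 0.03, "wx": 0.014, "wy": -0.01, "wz": 0.04},
    {"claw": 1, "tx": 0, "ty": 0, "tz": 0, "wx": 0, "wy": 0, "wz": 0}
  ]
}}

```text
time: 10.3
position: [0.5136, 0.1755, 0.2538]
tool_rot: [-0.249, 3.131, -0.0]
wrist_force: [-1.1, 1.0, -0.2]
finger_gap: 0.0933
```

```bash
cat >> h.py <<'E'
def tilt():
    M=rot(get_state()["tool_rot"]); d=M.T@[0,0,-1]; print("tilt fix wx",round(-d[1]/1.57,4),"wy",round(d[0]/1.57,4))
E
python3 -c "
from h import *
go([.515,.1735,.160],97.4);tilt()"
```

```text
t 10.3 pos [0.5136 0.1755 0.2538] trackxy -0.0012 0.1298 jaw 99.1 down [ 0. -0. -1.] j6 -1.606 gap 0.0933
F [-1.09  1.05 -0.21] Tq [ 0.06 -0.17 -0.01]
shift shares [-0.002 -0.004  0.188] wz 0.019
tilt fix wx -0.0001 wy 0.0002
```

Request:
{"op": "drive_tool", "data": {
  "increments": [
    {"claw": 1, "tx": -0.002, "ty": -0.004, "tz": 0.05, "wx": 0, "wy": 0, "wz": 0},
    {"claw": 1, "tx": 0, "ty": 0, "tz": 0.06, "wx": 0, "wy": 0, "wz": 0},
    {"claw": 1, "tx": 0, "ty": 0, "tz": 0.05, "wx": 0, "wy": 0, "wz": 0},
    {"claw": 1, "tx": 0, "ty": 0, "tz": 0, "wx": 0, "wy": 0, "wz": 0}
  ]
}}

```text
time: 10.8
position: [0.5126, 0.1783, 0.1742]
tool_rot: [-0.242, 3.131, 0.007]
wrist_force: [-0.6, -0.8, 0.1]
finger_gap: 0.0932
```

```bash
python3 -c "
from h import *
go([.515,.1735,.160],97.4);tilt()
c=camera('side'); save('s4.png',c,(270,110,390,230),5)"
```

```text
t 10.8 pos [0.5126 0.1783 0.1742] trackxy -0.0018 0.1327 jaw 98.82 down [ 0.001  0.004 -1.   ] j6 -1.6 gap 0.0932
F [-0.55 -0.83  0.06] Tq [ 0.05 -0.15 -0.03]
shift shares [-0.003 -0.01   0.028] wz 0.016
tilt fix wx 0.0026 wy 0.001
```

View pics/s4.png

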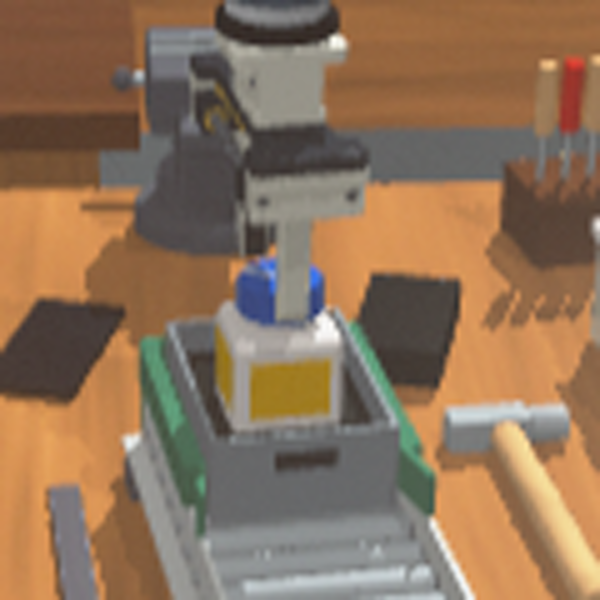

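The open fingers straddle the cap, which is at (235–325, 258–325); the near finger is at (295,270). I'll go down the last 13 mm and close.

Request:
{"op": "drive_tool", "data": {
  "increments": [
    {"claw": 1, "tx": -0.003, "ty": -0.008, "tz": 0.022, "wx": 0.002, "wy": 0.001, "wz": 0},
    {"claw": 1, "tx": 0, "ty": 0, "tz": 0.005, "wx": 0, "wy": 0, "wz": 0},
    {"claw": 1, "tx": 0, "ty": 0, "tz": 0, "wx": 0, "wy": 0, "wz": 0}
  ]
}}

```text
time: 11.22
position: [0.5172, 0.1755, 0.1642]
tool_rot: [-0.241, 3.125, 0.002]
wrist_force: [0.7, 0.4, -0.2]
finger_gap: 0.0929
```

```bash
python3 -c "
from h import *
go([.515,.1745,.160],97.4);tilt()"
```

```text
t 11.225 pos [0.5172 0.1755 0.1642] trackxy 0.0024 0.1293 jaw 98.82 down [ 0.007  0.002 -1.   ] j6 -1.603 gap 0.0929
F [ 0.72  0.42 -0.23] Tq [ 0.06 -0.15  0.01]
shift shares [ 0.005 -0.001  0.008] wz 0.016
tilt fix wx 0.0006 wy 0.0047
```

Request:
{"op": "drive_tool", "data": {
  "increments": [
    {"claw": 1, "tx": 0.004, "ty": -0.001, "tz": 0.009, "wx": 0, "wy": 0.004, "wz": 0},
    {"claw": 1, "tx": 0, "ty": 0, "tz": 0, "wx": 0, "wy": 0, "wz": 0},
    {"claw": 0, "tx": 0, "ty": 0, "tz": 0, "wx": 0, "wy": 0, "wz": 0},
    {"claw": 0, "tx": 0, "ty": 0, "tz": 0, "wx": 0, "wy": 0, "wz": 0},
    {"claw": 0, "tx": 0, "ty": 0, "tz": 0, "wx": 0, "wy": 0, "wz": 0},
    {"claw": 0, "tx": 0, "ty": 0, "tz": 0, "wx": 0, "wy": 0, "wz": 0},
    {"claw": 0, "tx": 0, "ty": 0, "tz": 0, "wx": 0, "wy": 0, "wz": 0}
  ]
}}

```text
time: 12.1
position: [0.5159, 0.1736, 0.1603]
tool_rot: [-0.241, 3.13, -0.001]
wrist_force: [0.5, -5.4, 0.9]
finger_gap: 0.0536
```

```bash
python3 -c "
from h import *
go([.515,.1745,.160],97.4);tilt()"
```

```text
t 12.1 pos [0.5159 0.1736 0.1603] trackxy 0.0009 0.1276 jaw 98.8 down [ 0.002 -0.001 -1.   ] j6 -1.604 gap 0.0536
F [ 0.46 -5.37  0.94] Tq [-0.73 -0.23 -0.03]
shift shares [0.002 0.002 0.001] wz 0.016
tilt fix wx -0.0006 wy 0.0013
```

Gripped (gap 53.6 mm), with the crate held lightly against the buffer. Now I'll screw it down clockwise, which is +wz.

Request:
{"op": "drive_tool", "data": {
  "increments": [
    {"claw": 0, "tx": 0, "ty": 0, "tz": 0, "wx": 0, "wy": 0, "wz": 0.06},
    {"claw": 0, "tx": 0, "ty": 0, "tz": 0, "wx": 0, "wy": 0, "wz": 0.09},
    {"claw": 0, "tx": 0, "ty": 0, "tz": 0, "wx": 0, "wy": 0, "wz": 0.09},
    {"claw": 0, "tx": 0, "ty": 0, "tz": 0, "wx": 0, "wy": 0, "wz": 0.06}
  ]
}}

```text
time: 12.6
position: [0.516, 0.1743, 0.1599]
tool_rot: [0.519, 3.097, 0.002]
wrist_force: [-0.1, -0.6, 0.2]
finger_gap: 0.0536
```

```bash
python3 -c "
from h import *
go([.5155,.1740,.160],97.4);tilt()"
```

```text
t 12.6 pos [0.516  0.1743 0.1599] trackxy 0.001 0.1283 jaw 70.97 down [ 0.002  0.001 -1.   ] j6 -1.119 gap 0.0536
F [-0.06 -0.56  0.18] Tq [-0.06 -0.22  0.11]
shift shares [ 0.001 -0.001 -0.   ] wz -0.294
tilt fix wx 0.001 wy 0.001
```

Request:
{"op": "drive_tool", "data": {
  "increments": [
    {"claw": 0, "tx": 0, "ty": 0, "tz": 0, "wx": 0, "wy": 0, "wz": 0.08},
    {"claw": 0, "tx": 0, "ty": 0, "tz": 0, "wx": 0, "wy": 0, "wz": 0.1},
    {"claw": 0, "tx": 0, "ty": 0, "tz": 0, "wx": 0, "wy": 0, "wz": 0.1},
    {"claw": 0, "tx": 0, "ty": 0, "tz": 0, "wx": 0, "wy": 0, "wz": 0.1},
    {"claw": 0, "tx": 0, "ty": 0, "tz": 0, "wx": 0, "wy": 0, "wz": 0.1},
    {"claw": 0, "tx": 0, "ty": 0, "tz": 0, "wx": 0, "wy": 0, "wz": 0.08}
  ]
}}

```text
time: 13.35
position: [0.517, 0.1752, 0.159]
tool_rot: [1.825, 2.555, 0.007]
wrist_force: [1.4, -1.2, -0.4]
finger_gap: 0.0533
```

```bash
python3 -c "
from h import *
go([.5155,.1740,.160],97.4);tilt()"
```

```text
t 13.35 pos [0.517  0.1752 0.159 ] trackxy 0.0021 0.1291 jaw 18.94 down [ 0.004  0.003 -1.   ] j6 -0.21 gap 0.0533
F [ 1.42 -1.23 -0.38] Tq [-0.17 -0.27  0.09]
shift shares [-0.001 -0.004 -0.002] wz -0.872
tilt fix wx 0.0028 wy -0.0009
```

Request:
{"op": "drive_tool", "data": {
  "increments": [
    {"claw": 0, "tx": -0.001, "ty": -0.002, "tz": 0, "wx": 0.002, "wy": 0, "wz": 0.08},
    {"claw": 0, "tx": 0, "ty": 0, "tz": 0, "wx": 0, "wy": 0, "wz": 0.1},
    {"claw": 0, "tx": 0, "ty": 0, "tz": 0, "wx": 0, "wy": 0, "wz": 0.1},
    {"claw": 0, "tx": 0, "ty": 0, "tz": 0, "wx": 0, "wy": 0, "wz": 0.1},
    {"claw": 0, "tx": 0, "ty": 0, "tz": 0, "wx": 0, "wy": 0, "wz": 0.1},
    {"claw": 0, "tx": 0, "ty": 0, "tz": 0, "wx": 0, "wy": 0, "wz": 0.08}
  ]
}}

```text
time: 14.1
position: [0.5178, 0.1745, 0.1582]
tool_rot: [-2.762, -1.496, -0.006]
wrist_force: [0.4, -0.2, -0.3]
finger_gap: 0.0534
```

```bash
python3 -c "
from h import *
go([.5155,.1740,.160],97.4);tilt()"
```

```text
t 14.1 pos [0.5178 0.1745 0.1582] trackxy 0.0028 0.1282 jaw -33.11 down [ 0.003  0.002 -1.   ] j6 0.697 gap 0.0534
F [ 0.39 -0.18 -0.3 ] Tq [-0.33 -0.18  0.16]
shift shares [-0.003 -0.003 -0.004] wz 0.55
tilt fix wx 0.0011 wy -0.0021
```

Request:
{"op": "drive_tool", "data": {
  "increments": [
    {"claw": 0, "tx": -0.002, "ty": -0.003, "tz": 0, "wx": 0, "wy": 0, "wz": 0.05},
    {"claw": 0, "tx": 0, "ty": 0, "tz": 0, "wx": 0, "wy": 0, "wz": 0.05},
    {"claw": 0, "tx": 0, "ty": 0, "tz": 0, "wx": 0, "wy": 0, "wz": 0.05}
  ]
}}

```text
time: 14.48
position: [0.5175, 0.1738, 0.1579]
tool_rot: [2.922, 1.149, 0.009]
wrist_force: [-0.2, -0.3, -0.9]
finger_gap: 0.0536
```

```bash
python3 -c "
from h import *
go([.5155,.1740,.160],97.4);tilt()"
```

```text
t 14.475 pos [0.5175 0.1738 0.1579] trackxy 0.0024 0.1276 jaw -47.08 down [ 0.006  0.001 -1.   ] j6 0.941 gap 0.0536
F [-0.18 -0.31 -0.91] Tq [-0.2   0.    0.13]
shift shares [-0.003 -0.003 -0.004] wz 0.395
tilt fix wx 0.0022 wy -0.0031
```

Request:
{"op": "drive_tool", "data": {
  "increments": [
    {"claw": 0, "tx": 0, "ty": 0, "tz": 0, "wx": 0, "wy": 0, "wz": 0.04},
    {"claw": 0, "tx": 0, "ty": 0, "tz": 0, "wx": 0, "wy": 0, "wz": 0.04}
  ]
}}

```text
time: 14.72
position: [0.5176, 0.1736, 0.1578]
tool_rot: [2.991, 0.957, 0.009]
wrist_force: [0.8, -1.6, 0.5]
finger_gap: 0.0532
```

```bash
python3 -c "
from h import *
go([.5155,.1740,.160],97.4);tilt()"
```

```text
t 14.725 pos [0.5176 0.1736 0.1578] trackxy 0.0025 0.1274 jaw -54.52 down [ 0.006  0.    -1.   ] j6 1.071 gap 0.0532
F [ 0.85 -1.6   0.52] Tq [-0.21 -0.04  0.09]
shift shares [-0.003 -0.003 -0.004] wz 0.312
tilt fix wx 0.0019 wy -0.0033
```

Request:
{"op": "drive_tool", "data": {
  "increments": [
    {"claw": 0, "tx": 0.001, "ty": -0.002, "tz": 0, "wx": 0, "wy": 0, "wz": 0.04},
    {"claw": 0, "tx": 0, "ty": 0, "tz": 0, "wx": 0, "wy": 0, "wz": 0.04}
  ]
}}

```text
time: 14.98
position: [0.5183, 0.1734, 0.1579]
tool_rot: [3.042, 0.765, 0.011]
wrist_force: [2.5, -0.6, -0.6]
finger_gap: 0.0538
```

```bash
python3 -c "
from h import *
go([.5155,.1740,.160],97.4);tilt()"
```

```text
t 14.975 pos [0.5183 0.1734 0.1579] trackxy 0.0032 0.127 jaw -61.76 down [ 0.008 -0.003 -1.   ] j6 1.2 gap 0.0538
F [ 2.45 -0.57 -0.61] Tq [-0.14 -0.18  1.02]
shift shares [-0.004 -0.004 -0.004] wz 0.232
tilt fix wx 0.0037 wy -0.0035
```

Request:
{"op": "drive_tool", "data": {
  "increments": [
    {"claw": 0, "tx": 0, "ty": 0, "tz": 0, "wx": 0, "wy": 0, "wz": 0.04},
    {"claw": 0, "tx": 0, "ty": 0, "tz": 0, "wx": 0, "wy": 0, "wz": 0.04}
  ]
}}

```text
time: 15.22
position: [0.5197, 0.1736, 0.1582]
tool_rot: [3.084, 0.573, 0.016]
wrist_force: [5.3, 1.0, -2.3]
finger_gap: 0.0532
```

```bash
python3 -c "
from h import *
go([.5155,.1740,.160],97.4);tilt()"
```

```text
t 15.225 pos [0.5197 0.1736 0.1582] trackxy 0.0047 0.1271 jaw -68.96 down [ 0.011 -0.003 -1.   ] j6 1.327 gap 0.0532
F [ 5.33  0.98 -2.25] Tq [ 0.36 -0.82  1.01]
shift shares [-0.008 -0.004 -0.004] wz 0.152
tilt fix wx 0.0041 wy -0.0058
```

Torque jumped to a steady 1.0 N m at a jaw angle of about −60° (predicted −54°), so the cap has bottomed and the pads slip. I'll recentre with one more light turn to confirm.

Request:
{"op": "drive_tool", "data": {
  "increments": [
    {"claw": 0, "tx": -0.006, "ty": -0.004, "tz": 0, "wx": 0.003, "wy": -0.005, "wz": 0.02},
    {"claw": 0, "tx": 0, "ty": 0, "tz": 0, "wx": 0, "wy": 0, "wz": 0.02}
  ]
}}

```text
time: 15.48
position: [0.52, 0.1739, 0.1592]
tool_rot: [3.101, 0.478, 0.015]
wrist_force: [1.8, -2.5, -4.0]
finger_gap: 0.0536
```

```bash
python3 -c "
from h import *
go([.5155,.1745,.159],97.4);tilt()
c=camera('side'); save('s5.png',c,(300,150,360,210),10); np.save('side5.npy',c,allow_pickle=True)"
```

```text
t 15.475 pos [0.52   0.1739 0.1592] trackxy 0.005 0.1274 jaw -72.48 down [ 0.01  -0.002 -1.   ] j6 1.388 gap 0.0536
F [ 1.79 -2.52 -3.98] Tq [-0.18 -0.26  1.23]
shift shares [-0.008 -0.004  0.   ] wz 0.112
tilt fix wx 0.0033 wy -0.0057
```

View pics/s5.png

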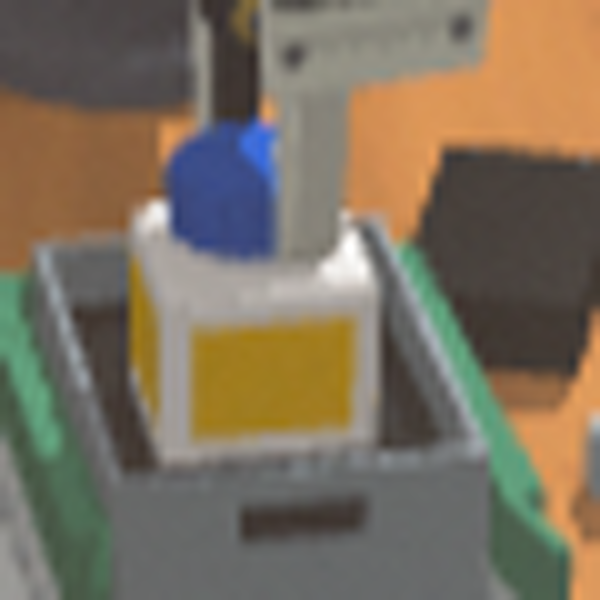

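The cap shows at (165–~330, 125–255) with the near finger at (280–345, 100–260), which looks off-centre. I'll check that by projection.

Run:
```python
from h import *
s=np.load("side5.npy",allow_pickle=True).item()
q=lambda P:((np.array(proj(s,P))-[300,150]+.5)*10-.5).round(0)
for n,P in(("cap c",[.515,.1735,.17]),("cap left",[.488,.1735,.17]),("cap right",[.542,.1735,.17]),("captop",[.515,.1735,.182])): print(n,q(P))
st=get_state();M=rot(st["tool_rot"]);p=st["position"]
for sg in(27,35,44):
  for x in(-7.5,7.5): print(sg,x,q(p+M@[x/1e3,sg/1e3,-.010]),q(p+M@[x/1e3,sg/1e3,0]))
m=cv2.inRange(cv2.cvtColor(s["frame"],cv2.COLOR_RGB2HSV),(105,120,60),(128,255,255))[155:180,310:340]
for r in range(0,25,3): x=np.nonzero(m[r])[0]; print(155+r,(x.min()+310,x.max()+310) if len(x) else None)
# crate rim
for P in([.448,.249,.115],[.468,.083,.115],[.583,.097,.115]): print("crate corner",q(P))
```

```text
cap c [255. 193.]
cap left [170. 195.]
cap right [339. 191.]
captop [255. 159.]
27 -7.5 [279. 233.] [279. 261.]
27 7.5 [323. 225.] [323. 254.]
35 -7.5 [289. 243.] [289. 272.]
35 7.5 [333. 236.] [333. 264.]
44 -7.5 [300. 255.] [300. 284.]
44 7.5 [344. 247.] [344. 276.]
155 None
158 None
161 None
164 (np.int64(319), np.int64(326))
167 (np.int64(317), np.int64(326))
170 (np.int64(318), np.int64(326))
173 (np.int64(318), np.int64(326))
176 None
179 None
crate corner [ 37. 247.]
crate corner [122. 484.]
crate corner [487. 454.]
```

The cap and crate project where expected (crate corners within 4 px, so still home). But the grasp has crept about 5 mm off centre in x. I'll open, recentre and regrip rather than drag the crate sideways.

Request:
{"op": "drive_tool", "data": {
  "increments": [
    {"claw": 1, "tx": 0, "ty": 0, "tz": 0, "wx": 0, "wy": 0, "wz": 0},
    {"claw": 1, "tx": 0, "ty": 0, "tz": 0, "wx": 0, "wy": 0, "wz": 0},
    {"claw": 1, "tx": 0, "ty": 0, "tz": 0, "wx": 0, "wy": 0, "wz": 0},
    {"claw": 1, "tx": 0, "ty": 0, "tz": 0, "wx": 0.003, "wy": -0.005, "wz": -0.1},
    {"claw": 1, "tx": 0, "ty": 0, "tz": 0, "wx": 0, "wy": 0, "wz": 0},
    {"claw": 1, "tx": 0, "ty": 0, "tz": 0, "wx": 0, "wy": 0, "wz": 0}
  ]
}}

```text
time: 16.27
position: [0.5174, 0.1748, 0.1587]
tool_rot: [-3.057, -0.715, 0.006]
wrist_force: [-0.9, 0.9, -0.6]
finger_gap: 0.0931
```

```bash
python3 -c "
from h import *
go([.515,.1740,.160],-60);tilt()"
```

```text
t 16.275 pos [0.5174 0.1748 0.1587] trackxy 0.0025 0.1286 jaw -63.66 down [-0.004  0.001 -1.   ] j6 1.231 gap 0.0931
F [-0.9   0.88 -0.63] Tq [-0.04 -0.09  0.01]
shift shares [-0.005 -0.001 -0.003] wz -0.041
tilt fix wx -0.0019 wy 0.0022
```

Request:
{"op": "drive_tool", "data": {
  "increments": [
    {"claw": 1, "tx": -0.006, "ty": -0.001, "tz": -0.003, "wx": -0.001, "wy": 0.002, "wz": 0},
    {"claw": 1, "tx": 0, "ty": 0, "tz": 0, "wx": 0, "wy": 0, "wz": 0}
  ]
}}

```text
time: 16.52
position: [0.514, 0.1739, 0.1603]
tool_rot: [-3.059, -0.711, 0.001]
wrist_force: [-1.1, 0.5, -0.7]
finger_gap: 0.0931
```

```bash
python3 -c "
from h import *
go([.515,.1740,.160],-60);tilt()"
```

```text
t 16.525 pos [0.514  0.1739 0.1603] trackxy -0.001 0.1281 jaw -63.82 down [-0.001  0.001 -1.   ] j6 1.233 gap 0.0931
F [-1.12  0.49 -0.69] Tq [ 0.02 -0.   -0.01]
shift shares [0.002 0.001 0.001] wz -0.042
tilt fix wx -0.0008 wy 0.0001
```

Centred and upright. I'll close, then turn clockwise a little to feel the stop.

Request:
{"op": "drive_tool", "data": {
  "increments": [
    {"claw": 0, "tx": 0, "ty": 0, "tz": 0, "wx": 0, "wy": 0, "wz": 0},
    {"claw": 0, "tx": 0, "ty": 0, "tz": 0, "wx": 0, "wy": 0, "wz": 0},
    {"claw": 0, "tx": 0, "ty": 0, "tz": 0, "wx": 0, "wy": 0, "wz": 0},
    {"claw": 0, "tx": 0, "ty": 0, "tz": 0, "wx": 0, "wy": 0, "wz": 0},
    {"claw": 0, "tx": 0, "ty": 0, "tz": 0, "wx": 0, "wy": 0, "wz": 0}
  ]
}}

```text
time: 17.15
position: [0.5152, 0.1725, 0.1607]
tool_rot: [3.059, 0.71, 0.002]
wrist_force: [2.6, -5.3, -0.5]
finger_gap: 0.0538
```

```bash
python3 -c "
from h import *
go([.515,.1740,.160],-60);tilt()"
```

```text
t 17.15 pos [0.5152 0.1725 0.1607] trackxy -0.0 0.1266 jaw -63.87 down [ 0.002 -0.001 -1.   ] j6 1.234 gap 0.0538
F [ 2.64 -5.34 -0.51] Tq [-0.82 -0.41  0.02]
shift shares [ 0.001 -0.003  0.001] wz -0.043
tilt fix wx 0.0013 wy -0.0006
```

Request:
{"op": "drive_tool", "data": {
  "increments": [
    {"claw": 0, "tx": 0, "ty": 0, "tz": 0, "wx": 0, "wy": 0, "wz": 0.025},
    {"claw": 0, "tx": 0, "ty": 0, "tz": 0, "wx": 0, "wy": 0, "wz": 0.02}
  ]
}}

```text
time: 17.4
position: [0.5149, 0.1718, 0.1605]
tool_rot: [3.081, 0.601, 0.0]
wrist_force: [-0.1, 1.3, 0.8]
finger_gap: 0.053
```

```bash
python3 -c "
from h import *
go([.515,.1740,.160],-60);tilt()"
```

```text
t 17.4 pos [0.5149 0.1718 0.1605] trackxy -0.0003 0.126 jaw -67.94 down [ 0.001 -0.003 -1.   ] j6 1.305 gap 0.053
F [-0.05  1.26  0.8 ] Tq [0.3  0.15 1.11]
shift shares [ 0.002 -0.004  0.001] wz -0.088
tilt fix wx 0.0018 wy 0.0002
```

Request:
{"op": "drive_tool", "data": {
  "increments": [
    {"claw": 0, "tx": 0.002, "ty": -0.005, "tz": 0, "wx": 0.001, "wy": 0, "wz": 0.015},
    {"claw": 0, "tx": 0.001, "ty": -0.002, "tz": 0, "wx": 0, "wy": 0, "wz": 0.01},
    {"claw": 0, "tx": 0, "ty": 0, "tz": 0, "wx": 0, "wy": 0, "wz": 0.01}
  ]
}}

```text
time: 17.77
position: [0.5164, 0.1727, 0.1607]
tool_rot: [3.091, 0.515, 0.002]
wrist_force: [0.1, -0.3, -1.8]
finger_gap: 0.0536
```

```bash
python3 -c "
from h import *
go([.515,.1740,.160],20);tilt()"
```

```text
t 17.775 pos [0.5164 0.1727 0.1607] trackxy 0.0012 0.1266 jaw -71.07 down [ 0.003 -0.008 -1.   ] j6 1.367 gap 0.0536
F [ 0.11 -0.26 -1.8 ] Tq [ 0.06 -0.03  0.97]
shift shares [-0.002 -0.003  0.001] wz 0.988
tilt fix wx 0.0053 wy -0.0
```

The stop is confirmed again (≈1.0 N m, pads slipping). Now I'll back off a quarter turn from jaw −71°, to about +20°.

Request:
{"op": "drive_tool", "data": {
  "increments": [
    {"claw": 0, "tx": 0, "ty": -0.002, "tz": 0, "wx": 0.003, "wy": 0, "wz": -0.04},
    {"claw": 0, "tx": 0, "ty": 0, "tz": 0, "wx": 0, "wy": 0, "wz": -0.08},
    {"claw": 0, "tx": 0, "ty": 0, "tz": 0, "wx": 0, "wy": 0, "wz": -0.08},
    {"claw": 0, "tx": 0, "ty": 0, "tz": 0, "wx": 0, "wy": 0, "wz": -0.08},
    {"claw": 0, "tx": 0, "ty": 0, "tz": 0, "wx": 0, "wy": 0, "wz": -0.08}
  ]
}}

```text
time: 18.4
position: [0.5168, 0.1734, 0.1608]
tool_rot: [2.824, 1.37, 0.001]
wrist_force: [-0.2, -3.0, 0.5]
finger_gap: 0.0534
```

```bash
python3 -c "
from h import *
go([.515,.1740,.161],20);tilt()"
```

```text
t 18.4 pos [0.5168 0.1734 0.1608] trackxy 0.0017 0.1273 jaw -38.25 down [ 0.002 -0.002 -1.   ] j6 0.789 gap 0.0534
F [-0.24 -3.    0.47] Tq [-0.38  0.06 -0.13]
shift shares [-0.001 -0.004 -0.   ] wz -0.647
tilt fix wx 0.002 wy 0.0004
```

Request:
{"op": "drive_tool", "data": {
  "increments": [
    {"claw": 0, "tx": 0, "ty": 0, "tz": 0, "wx": 0, "wy": 0, "wz": -0.09},
    {"claw": 0, "tx": 0, "ty": 0, "tz": 0, "wx": 0, "wy": 0, "wz": -0.09},
    {"claw": 0, "tx": 0, "ty": 0, "tz": 0, "wx": 0, "wy": 0, "wz": -0.09},
    {"claw": 0, "tx": 0, "ty": 0, "tz": 0, "wx": 0, "wy": 0, "wz": -0.09},
    {"claw": 0, "tx": 0, "ty": 0, "tz": 0, "wx": 0, "wy": 0, "wz": -0.09},
    {"claw": 0, "tx": 0, "ty": 0, "tz": 0, "wx": 0, "wy": 0, "wz": -0.06}
  ]
}}

```text
time: 19.15
position: [0.5169, 0.1734, 0.1616]
tool_rot: [2.05, 2.378, 0.002]
wrist_force: [-0.9, -1.1, 1.0]
finger_gap: 0.053
```

```bash
python3 -c "
from h import *
go([.515,.1740,.161],20);tilt()"
```

```text
t 19.15 pos [0.5169 0.1734 0.1616] trackxy 0.0018 0.1272 jaw 8.46 down [ 0.002 -0.001 -1.   ] j6 -0.028 gap 0.053
F [-0.94 -1.1   1.03] Tq [-0.4  -0.02 -0.08]
shift shares [ 0.002 -0.004  0.001] wz -0.128
tilt fix wx 0.0014 wy 0.0005
```

Request:
{"op": "drive_tool", "data": {
  "increments": [
    {"claw": 0, "tx": 0.002, "ty": 0, "tz": 0, "wx": 0, "wy": 0, "wz": -0.06},
    {"claw": 0, "tx": 0, "ty": 0, "tz": 0, "wx": 0, "wy": 0, "wz": -0.05},
    {"claw": 0, "tx": 0, "ty": 0, "tz": 0, "wx": 0, "wy": 0, "wz": 0},
    {"claw": 0, "tx": 0, "ty": 0, "tz": 0, "wx": 0, "wy": 0, "wz": 0},
    {"claw": 0, "tx": 0, "ty": 0, "tz": 0, "wx": 0, "wy": 0, "wz": 0}
  ]
}}

```text
time: 19.77
position: [0.5169, 0.1734, 0.1618]
tool_rot: [1.842, 2.542, 0.0]
wrist_force: [-0.0, -2.4, 0.1]
finger_gap: 0.0538
```

Run:
```python
from h import *
go([.515,.1740,.161],20);tilt()
c=camera('side'); save('s6.png',c,(300,150,360,210),10)
q=lambda P:((np.array(proj(c,P))-[300,150]+.5)*10-.5).round(0)
for P in([.448,.249,.115],[.468,.083,.115],[.583,.097,.115],[.488,.1735,.17],[.542,.1735,.17]): print(q(P))
s=get_state(); print(s["time"],s["qd"].round(4))
```

```text
t 19.775 pos [0.5169 0.1734 0.1618] trackxy 0.0018 0.1273 jaw 18.15 down [ 0.002 -0.001 -1.   ] j6 -0.196 gap 0.0538
F [-0.04 -2.4   0.09] Tq [-0.41 -0.05  0.11]
shift shares [ 0.002 -0.003  0.002] wz -0.021
tilt fix wx 0.0011 wy 0.0013
[ 37. 247.]
[122. 484.]
[487. 454.]
[170. 195.]
[339. 191.]
19.825 [-0.0005  0.0012 -0.0023  0.0011 -0.0001 -0.0087]
```

View pics/s6.png

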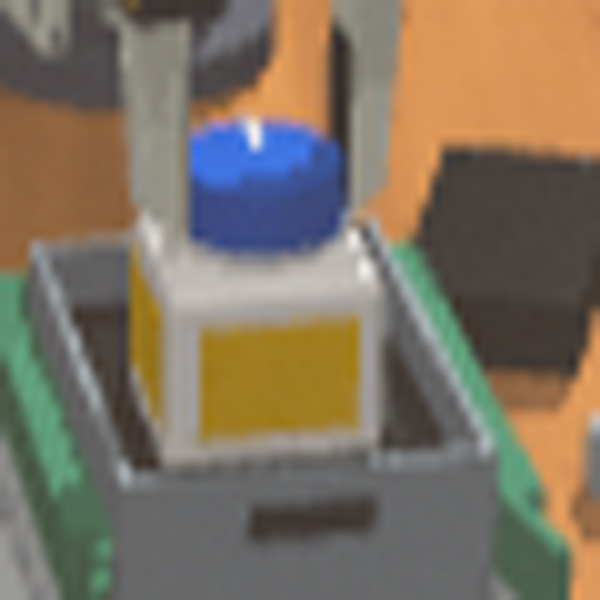

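The pointer runs from (257,148) to (253,123), i.e. along the crate's +y, a quarter turn from the mark side. The crate rim is still at its home pixels. I'll quantify that and hand in if it agrees.

Run:
```python
from h import *
c=camera('side')
S=lambda a,b: plane(c,300+(a+.5)/10-.5,150+(b+.5)/10-.5,.1845)
v=S(253,123)-S(257,148); print("pointer rel crate deg",np.degrees(np.arctan2(v[1],v[0]))-7.4)
v=S(253,123)-[.5155,.1735,.1845]; print("from cap centre",np.degrees(np.arctan2(v[1],v[0]))-7.4)
s=get_state(); print(s["finger_gap"],s["wrist_force"].round(1),s["ft_torque"].round(2))
```

```text
pointer rel crate deg 82.12750689644514
from cap centre 81.58200553126058
0.05393856474496345 [ 0.9 -2.3 -0.7] [-0.4  -0.07  0.06]
```

```bash
python3 -c "
from station import *
print(close_job())"
```

```text
the job is handed in; nothing more can be done
None
```

The job is done and handed in at about 20 s of the 64 s. The grey crate is home against the buffer, and the cap was screwed down and backed off about a quarter turn. The gripper is still holding the cap. No verdict was reported.

- **Crate:** I pushed it until the buffer stopped it (17–25 N at the wrist). In the last picture its rim was still within a few pixels of its home position. My estimate of its position is y ≈ 127 mm, against the 123–138 mm allowed; my track frame is only good to about 3–5 mm.
- **Cap bottomed:** The stop showed as a jump from 0.1 to 1.0 N m, close to the predicted angle, and I felt it again after a regrip. I let go once there because the grip had crept about 5 mm off centre.
- **Quarter turn:** The two checks differ. The arm's own angle gives about 89°, and the pointer in the picture gives about 82°. Both are inside 73–107°, so I left it.
- **Grip:** The fingers read 54 mm open on the cap, standing still. I could not measure the grip force directly; it is set to half the maximum.
- **Other things on the bench:** I did not touch any of them on purpose, including the turquoise look-alike. I did not re-measure where they ended up.

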